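Release the ejector cam and dock the connector carriage

ROBOT

A 6-joint arm with a two-finger parallel gripper is mounted at the origin on the work surface. World frame = base frame: x ahead of the robot, y to its left, z up, the work surface at z = 0. Lengths are in m, angles in rad, forces in N, time in s.
With the tool pointing down it reaches from about 0.35 to 0.775 m from the base axis. Payload 5.5 kg.
Tool frame: the origin (TCP) lies midway between the tips of the shut fingers; the grasp point (between the pads) lies behind it (env.grip_point_offset is the z of the grasp point in the tool frame, in m); z points along the fingers, y is the direction in which the jaws open and shut (so a half turn about z gives the same grasp; the last joint's range is limited). The gripper opens to 85 mm and grips with 20 to 120 N. Pads are 22 mm wide; open, the fingers measure 114 mm over their backs; the gripper's body (76 mm by 85 mm) begins 54 mm behind the grasp point. The pads swing forward as they close: fully open they stand 13 mm farther back than shut.
Start: joints at [1.175, 0.313, 0.046, 1.304, 0, 1.431], TCP at [0.146, 0.556, 0.231] pointing down, gripper open.
Joint ranges: [-2.76, 2.76], [-0.86, 1.69], [-1.03, 1.26], [-2.2, 2.34], [-1.47, 1.5], [-3.14, 3.14]. Speed limits (rad/s): [2.57, 2.57, 3.14, 3.14, 3.14, 3.14].

INTERFACE

Orientations are given as a unit quaternion [w, x, y, z].
In Python, from workcell import env, viewer gives the robot as it stands. The module is installed in compiled form; this text tells all that it offers.
- The arm moves only by the shell command python3 -m inch 'ROWS' [OPENING] [FORCE]. ROWS is JSON, a list of rows, each a list of 2 entries, a list of its own where there are three numbers: the shift along the tool's x, y, z in m, then the turn about the tool's z in degrees. In form: [[[tx, ty, tz], spin], ...]. A call has 1 to 5 rows; each row is the pose to reach, as a shift and turn from the pose measured when the call began, along the tool's axes at that moment; what a row does not reach only later rows make up. A row lasts 1/12 s, in which the tool goes at most 41.7 mm and 7.16 degrees, less where a joint would pass 70% of its speed; a pose out of reach is approached as far as the arm can. A call with a gripper value outside its range is refused whole. OPENING is the closure, from 0 (fully open) to 1 (shut), set as the call begins (- or left out, the last holds). The fingers move at their own pace and stop on an object; FORCE is the grip in N (left out, the last holds). Time passes only in rows, so rows that repeat a pose let the fingers close. It gives the time, the measured TCP pose, the force and the opening at its end, in the units of the state.
- env.get_state(): the state, without advancing time (a new reading comes with each control period).
- viewer.read_camera(name): name is "scene" or "side" or "wrist"; returns a dict with "image" (384x512x3 uint8, red, green, blue), "depth" (384x512 float32, m along the optical axis (not along the pixel's ray), 0 where there is no reading), "vertical_fov" (degrees; the focal length in pixels is half the picture's height over the tangent of half this angle, whatever the lens; pixels are square), "cx", "cy" (the principal point, pixels), "dist_coeffs" ([k1, k2, p1, p2, k3] as OpenCV has them; the pictures are not rectified), "R" (3x3) and "t" (3): a world point X has camera coordinates R X + t; the wrist camera has in their place "T_tool_cam" (4x4, takes a point from camera to tool coordinates, whose origin is the TCP and whose axes are the flange's). Camera axes: x right, y down, z forward; pixel columns grow to the right and rows downward; lengths in m; the calibration is good to about 2 mm. A picture is of the moment at which its call begins: read the wrist's pose just before it.
- env.hand_in(): hands the job in, once; it reports no verdict.
The state is a dict: "clock": time; "joint_pos": joint angles; "qvel": joint speeds; "tau": joint torques, N m; "tcp_pos": TCP position; "orientation": TCP orientation; "wrist_force": force on the tool from outside, world axes, zero at the start; "ft_torque": the same for the moment, N m; "finger_gap": finger opening in m.
Only numpy, scipy, OpenCV 4.12 (cv2) and the standard library are available. Lean on these libraries where they do the work, as an engineer would, in place of code of your own. Each camera call takes 0.05 s, during which the arm holds its last target. There are 200 camera calls.

TASK

The edge connector of the board test cradle is held off the circuit board by its ejector cam. With the fingertips, swing the cam's lever round clockwise to its stop so that the cam is at its low point, and only then push the connector carriage forward until the connector is fully home on the board's edge. Nothing needs picking up: leave the board in its nest and the other things on the bench where they are, and take the hand away at the end.

Things in the scene. Friction and masses are not known exactly. Their poses are not given: they have to be found in the camera images.
- cradle: Test cradle fixed to the bench: dark steel plate, x -120..120, y -85..112 mm, top at z = 16 mm. Origin on the bench; x points forward (carriage to board), y left, z up; cradle coordinates below are in this frame. Guide rods along x at y = -63 and 13 mm, tops z = 39 mm, end blocks 42 mm high. Black board nest: x 14..113, y -72..22 mm, 38 mm high.
- cam_pivot (a point): Vertical axis of the ejector cam, at cradle (17.5, 65) mm, 45 mm above the bench (mid-height of the lever bar). The cam is a steel pear-shaped plate 10 mm thick (z 26..36 mm): 38 mm from the axis to its nose (high point), 14 mm to its back (low point).
- lever_knob (a point): Centre of the black ball knob (22 mm diameter) on the end of the cam's lever: 78 mm from the pivot axis, z = 65 mm. The lever is a steel bar 14 mm wide, z 40..50 mm, reaching 85 mm from the axis, free on both sides and open beneath. It turns with about 2 N at the knob and stays where it is left.
- cam (a joint): Turn of cam and lever, rad, growing clockwise seen from above, 0 to 1.75 (stops at both ends). At 0 the nose points back at the carriage (high point) and the lever points along the cradle's +y; at 1.57 the lever points along +x. From 1.4 rad to the stop the cam is at its low point and clear of the carriage. Starts near 0 to 0.3.
- push_plate (a point): Middle of the rear face of the carriage's upright push plate: 64 mm wide (y), 6 mm thick, z 52..86 mm, facing back along the cradle's -x; centre at z = 69 mm, y = -25 mm. It moves with the carriage. The space behind it is open above the rods.
- carriage (a joint): Travel of the connector carriage along the cradle's +x, m: 0 fully back, 0.022 fully home against its stops, connector over the board's edge. Starts at 0 to 0.001; with the cam high it stops at about 0.0015, where the pad on its left cross arm (to y = 97 mm, top z = 45 mm) meets the cam's nose. About 3 N of friction; stays where left.
- board_mid (a point): Centre of the loose green plug-in board lying in the cradle's nest at z = 30 mm: 90 x 80 x 2.4 mm plus a 50 mm wide, 12 mm long edge tongue towards the carriage; parts on it up to 15 mm high. 70 g.
- flux_tin: Loose round tin, 42 mm diameter, 18 mm high, standing on the cradle's plate behind the cross arm. Origin under its centre.
- screwdriver: Loose screwdriver, 150 mm long, 26 mm thick, lying on the bench to the left of the cradle, outside the lever's swing. Origin under its middle, tip along its +x.
- solder_spool: Loose reel of solder, 60 mm diameter, 50 mm high, standing beyond the cradle. Origin under its centre.
- cutters: Loose side cutters, about 110 x 50 x 15 mm, lying to the left of and behind the cradle, outside the lever's swing. Origin on the bench near the joint.
- multimeter: Loose multimeter, 150 x 76 x 45 mm, lying to the right of and behind the cradle. Origin under its centre.
- helping_hands: Soldering helping hands: aluminium foot 85 x 190 mm with three segmented blue arms, about 230 mm high, at the left. Origin under the foot's centre.

How it is judged:
On the way, in this order (a step that is already met when the one before it is completed fails the run):
1. the cam is turned to its low point while the carriage is still back (value of joint cam above 1.4 rad and value of joint carriage below 0.006 m), for 0.1 s.
2. the carriage is pushed fully home with the cam low (value of joint carriage above 0.0205 m and value of joint cam above 1.4 rad), for 0.1 s.
At the end, for the whole second after the job is handed in: The carriage is within 1.5 mm of fully home and at rest, the cam is at its low point (joint above 1.4 rad), and the board still lies in its nest (within 6 mm of where it was, not raised by more than 5 mm) (all of step 2 and velocity of joint carriage between -0.005 and 0.005 m/s and z of board_mid in the frame of cradle below 0.036 m and distance of board_mid from where it was at the start of the episode below 0.006 m); the robot touches nothing.
It fails at once if the carriage is forced forward (more than 6 mm) while the cam is not at its low point (value of joint carriage above 0.006 m and value of joint cam below 1.3 rad).
It fails at once if the board is lifted or shifted out of its nest (10 mm) (distance of board_mid from where it was at the start of the episode above 0.01 m).
It fails at once if a loose thing on the bench is lifted, carried or pushed away by more than 25 mm (distance of any of flux_tin, screwdriver, solder_spool, cutters, multimeter, helping_hands from where it was at the start of the episode above 0.025 m).
It also fails if it takes over 51 s, if anything falls off the work surface, if the arm or the gripper's body presses on something with over 40 N, if the wrist force passes 120 N, or if a joint passes its speed limit or range.

## Working session

There is one attempt and no reset: what is moved stays moved. The work goes in short steps, Python scripts to look and compute and a shell command to move; the robot and the scene stay as the last step left them, time stands still between calls to the robot, and variables do not carry over. Pictures are saved under pics/ and viewed, on a budget of 10 in all, crops included, one or two more only if the job needs it, and the job is handed in when it is done.

```bash
mkdir -p pics; cat > h.py <<'E'
import numpy as np, cv2
from workcell import env, viewer
from scipy.spatial.transform import Rotation as Ro
def cam(name):
    s=env.get_state(); c=viewer.read_camera(name)
    h=c["image"].shape[0]; f=h/2/np.tan(np.radians(c["vertical_fov"]/2))
    c["K"]=np.array([[f,0,c["cx"]],[0,f,c["cy"]],[0,0,1]])
    if "R" in c: c["Rwc"]=np.array(c["R"]).T; c["o"]=-c["Rwc"]@np.array(c["t"])
    else:
        q=s["orientation"]; R=Ro.from_quat([q[1],q[2],q[3],q[0]]).as_matrix(); T=np.array(c["T_tool_cam"])
        c["Rwc"]=R@T[:3,:3]; c["o"]=R@T[:3,3]+np.array(s["tcp_pos"])
    return c
def ray(c,uv):
    p=cv2.undistortPoints(np.array([[uv]],float),c["K"],np.array(c["dist_coeffs"],float))[0,0]
    return np.array([p[0],p[1],1.])
def pt(c,uv,z=None):
    r=ray(c,uv); d=c["Rwc"]@r
    if z is not None: return c["o"]+d*(z-c["o"][2])/d[2]
    u,v=map(int,np.round(uv)); w=c["depth"][v-1:v+2,u-1:u+2]; w=w[w>0]
    return c["o"]+d*np.median(w) if len(w) else None
def proj(c,X):
    rv,_=cv2.Rodrigues(c["Rwc"].T); return cv2.projectPoints(np.array(X,float).reshape(-1,3),rv,-c["Rwc"].T@c["o"],c["K"],np.array(c["dist_coeffs"],float))[0][:,0]
def save(c,n,roi=None,k=1):
    im=c["image"][:,:,::-1]
    if roi: im=im[roi[1]:roi[3],roi[0]:roi[2]]
    cv2.imwrite("pics/"+n,cv2.resize(im,None,fx=k,fy=k,interpolation=cv2.INTER_CUBIC))
E
python3 - <<'E'
from h import *
import pickle
for n in ["scene","side","wrist"]:
    c=cam(n); pickle.dump(c,open(n+"0.pkl","wb")); save(c,n+"0.png",k=1.5); print(n,c["o"],c["Rwc"][:,2])
print(env.get_state(), env.grip_point_offset)
E
```

```text
scene [1.33652108 0.31871502 1.09349149] [-0.59442957 -0.19967326 -0.77896346]
side [ 0.44924807 -0.69417637  0.66368632] [ 0.09648895  0.7812224  -0.61675072]
wrist [0.06627429 0.57603208 0.37290966] [ 0.30937045 -0.08425416 -0.94720175]
{'clock': 0.15, 'joint_pos': array([ 1.17537397e+00,  3.13814862e-01,  4.52497582e-02,  1.30363551e+00,
       -8.24291644e-06,  1.43120109e+00]), 'qvel': array([ 0.00047816, -0.00303796,  0.00414576,  0.00011633, -0.0008638 ,
        0.00145865]), 'tau': array([ 1.14778246e-03, -4.81066597e+01,  2.98814017e+01,  1.38893907e-02,
       -1.65175347e-04, -2.47443700e-05]), 'tcp_pos': array([0.14535731, 0.55591719, 0.23062517]), 'orientation': array([-1.81622940e-04,  1.27564994e-01,  9.91829965e-01, -6.78261013e-04]), 'wrist_force': array([0.60994988, 0.3816442 , 0.0963607 ]), 'ft_torque': array([-0.00175861,  0.02372357,  0.05148835]), 'finger_gap': 0.08536245881115935} -0.0187
```

View pics/scene0.png

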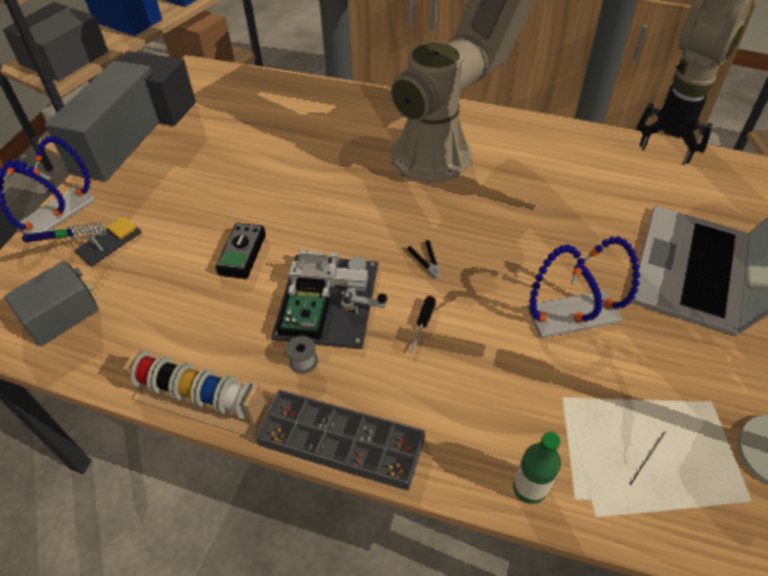

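View pics/side0.png

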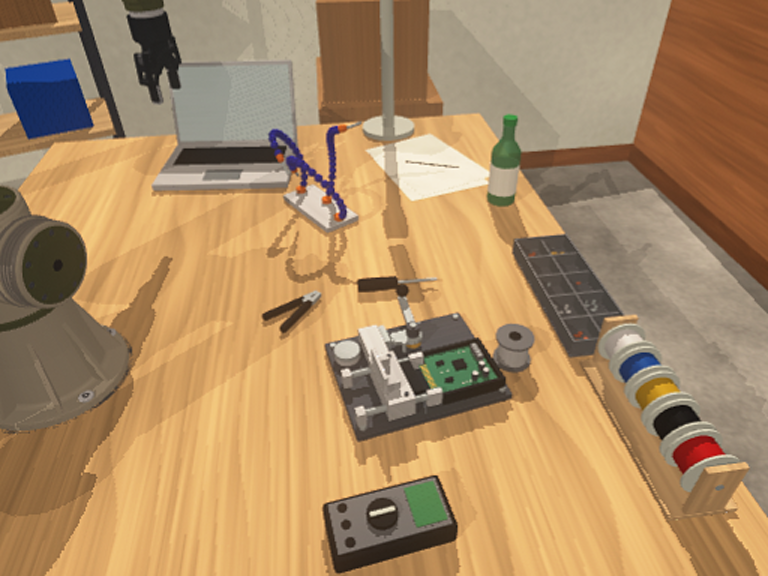

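The scene picture shows the cradle at about (325,300) with its knob at (380,299). In the side picture the cradle is at (415,375) and the knob at (402,289). I'll enlarge both.

```bash
python3 - <<'E'
from h import *
import pickle
a=pickle.load(open("scene0.pkl","rb")); b=pickle.load(open("side0.pkl","rb"))
save(a,"sc1.png",(175,155,305,250),6); save(b,"sd1.png",(210,180,350,300),5)
E
```

```text
(no output)
```

View pics/sc1.png

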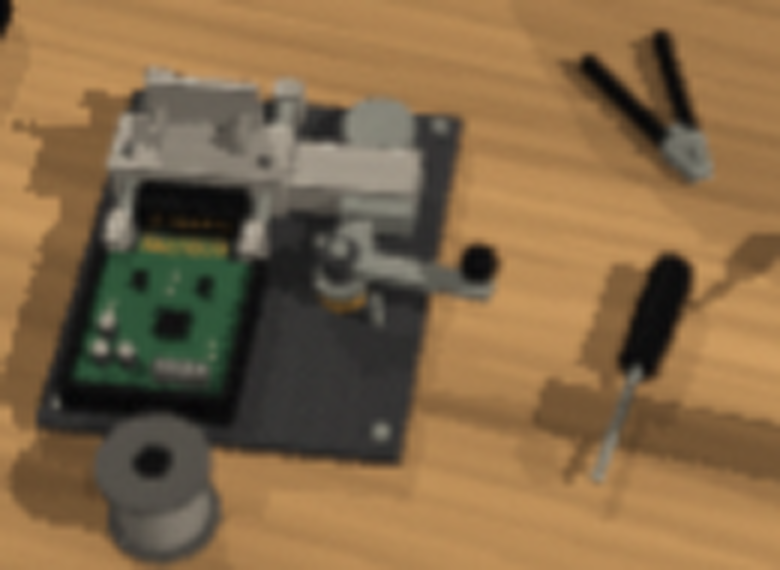

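View pics/sd1.png

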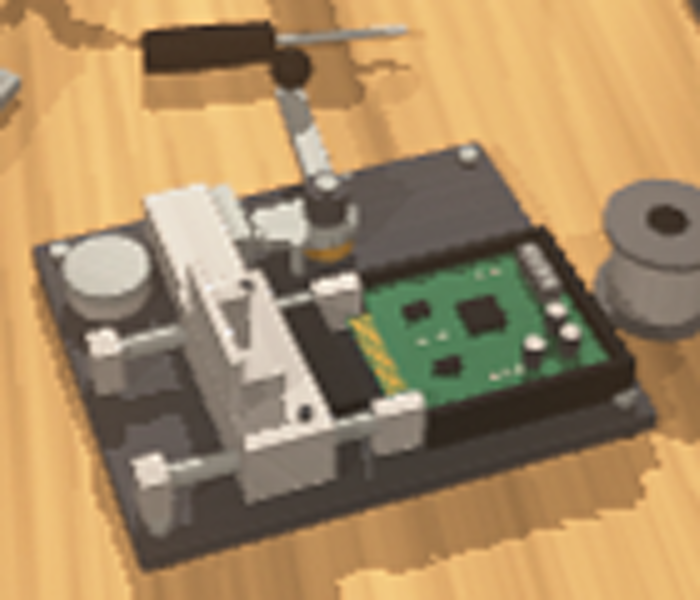

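In the scene crop the plate corners are at (462,117), (402,463) and (38,428), with the knob at (479,263). In the side crop they are at (35,245), (147,570), (657,418) and (480,143), with the knob at (291,69).

```bash
cat > fit.py <<'E'
from h import *
import pickle
from scipy.optimize import least_squares
a=pickle.load(open("scene0.pkl","rb")); b=pickle.load(open("side0.pkl","rb"))
o=lambda p,r,k:[r[0]+(p[0]+.5)/k-.5, r[1]+(p[1]+.5)/k-.5]
A=lambda *p:o(p,(175,155),6); B=lambda *p:o(p,(210,180),5)
BL,BR,FR,FL=(-.12,.112),(-.12,-.085),(.12,-.085),(.12,.112)
obs=[(a,A(462,117),BL),(a,A(402,463),FL),(a,A(38,428),FR),(b,B(35,245),BL),(b,B(147,570),BR),(b,B(657,418),FR),(b,B(480,143),FL)]
P=[(pt(c,uv,.016)[:2],m) for c,uv,m in obs]
def res(x,full=False):
    R=np.array([[np.cos(x[2]),-np.sin(x[2])],[np.sin(x[2]),np.cos(x[2])]])
    r=[p-(x[:2]+R@np.array(m)) for p,m in P]; return np.ravel(r)
s=least_squares(res,[.45,0,0]); print("pose",s.x,np.degrees(s.x[2])); print((res(s.x)*1000).round(1).reshape(-1,2))
x=s.x;R=np.array([[np.cos(x[2]),-np.sin(x[2])],[np.sin(x[2]),np.cos(x[2])]])
W=lambda m:x[:2]+R@np.array(m)
# knob
for c,uv in((a,A(479,263)),(b,B(291,69))):
    k=pt(c,uv,.065)[:2]; m=R.T@(k-x[:2]); d=m-[.0175,.065]; print("knob",k,m,np.linalg.norm(d),"cam",np.arctan2(d[0],d[1]))
for n,m in dict(pivot=(.0175,.065),plate0=(-.05,-.025)).items(): print(n,W(m))
c=a
for n,q in dict(platetop=A(205,85),crossarm=A(350,165)).items():
    p=pt(a,q); print(n,R.T@(p[:2]-x[:2]),p[2])
# depth slice: find points in cradle frame with z 60..84
for nm,c in(("scene",a),("side",b)):
    pts=[]
    for v in range(150,300):
        for u in range(170,350):
            p=pt(c,(u,v))
            if p is None: continue
            m=R.T@(p[:2]-x[:2])
            if -.12<m[0]<.03 and -.07<m[1]<.02 and .055<p[2]<.1: pts.append([*m,p[2]])
    pts=np.array(pts); print(nm,len(pts),np.percentile(pts,[2,10,25,50,75,90,98],axis=0).round(4))
E
python3 fit.py
```

```text
pose [ 0.56945573 -0.10166734  0.18613141] 10.664544423510929
[[ 0.5  2.2]
 [ 3.   3.3]
 [ 2.4  5.2]
 [ 0.7  0.4]
 [-0.2 -5. ]
 [-4.8 -2.7]
 [-1.6 -3.5]]
knob [0.56810973 0.04439487] [0.02570731 0.14378845] 0.07921476601899272 cam 0.10379459590270886
knob [0.56798546 0.04303841] [0.02533415 0.14247841] 0.07787347471650573 cam 0.10077153853676868
pivot [ 0.57462466 -0.03455153]
plate0 [ 0.52494582 -0.13548846]
platetop [-0.06693736 -0.02028068] 0.08453136966887453
crossarm [-0.05155815  0.0608718 ] 0.04465392978914351
scene 155 [[-0.0702 -0.0532  0.056 ]
 [-0.0687 -0.0483  0.0575]
 [-0.067  -0.0403  0.0613]
 [-0.0657 -0.0227  0.0695]
 [-0.0644 -0.0062  0.0804]
 [-0.0596  0.0032  0.0835]
 [-0.0483  0.0082  0.085 ]]
side 238 [[-0.073  -0.0553  0.0556]
 [-0.0728 -0.054   0.0576]
 [-0.0724 -0.0494  0.0622]
 [-0.0699 -0.0324  0.0678]
 [-0.0598 -0.0062  0.083 ]
 [-0.0519 -0.0001  0.0852]
 [-0.0472  0.006   0.0861]]
```

The plate fits to within about 5 mm. The lever length comes out at 78–79 mm, the cam at about 0.10 rad, and the push plate's rear face at cradle x ≈ -0.072, all consistent with the task. Next I'll check how far the route clears the helping hands.

```bash
cat >> fit.py <<'E'
E
python3 - <<'E'
from h import *
import pickle
a=pickle.load(open("scene0.pkl","rb"))
pts=[]
hsv=cv2.cvtColor(a["image"],cv2.COLOR_RGB2HSV)
for v in range(150,230):
    for u in range(345,430):
        if 110<hsv[v,u,0]<130 and hsv[v,u,1]>120:
            p=pt(a,(u,v))
            if p is not None: pts.append(p)
pts=np.array(pts); print("blue arms",pts.min(0),pts.max(0))
for n,q in dict(footL=(534/1.5,333/1.5),footR=(620/1.5,318/1.5)).items(): print(n,pt(a,q,0.01))
E
cat > st.py <<'E'
from h import *
c0=np.array([.56946,-.10167]); yaw=.18613
s=env.get_state(); q=s["orientation"]; R=Ro.from_quat([q[1],q[2],q[3],q[0]]).as_matrix()
C=np.array([[np.cos(yaw),-np.sin(yaw)],[np.sin(yaw),np.cos(yaw)]])
p=np.array(s["tcp_pos"]); m=C.T@(p[:2]-c0)
print("t %.2f"%s["clock"],"cradle mm",(m*1000).round(1),"z",(p[2]*1000).round(1),"toolx ang in cradle %.2f"%(np.degrees(np.arctan2(R[1,0],R[0,0])-yaw)%360),"tilt",R[:,2].round(3),"F(cradle)",(C.T@np.array(s["wrist_force"])[:2]).round(1),round(s["wrist_force"][2],1),"gap",round(s["finger_gap"],4))
import sys
if len(sys.argv)>1:
    t=np.array([float(v)/1000 for v in sys.argv[1:4]]); w=np.r_[c0+C@t[:2],t[2]]; print("shift tool mm",(R.T@(w-p)*1000).round(1), "world",w.round(4))
E
python3 st.py -20 131 231
```

```text
blue arms [0.35575089 0.34551271 0.02663959] [0.50005468 0.56391796 0.20698172]
footL [0.52411212 0.37033269 0.01      ]
footR [0.42980091 0.54508855 0.01      ]
t 0.15 cradle mm [-295.1  724.7] z 230.6 toolx ang in cradle 154.68 tilt [-0.001 -0.001 -1.   ] F(cradle) [0.7 0.3] 0.1 gap 0.0854
shift tool mm [-5.026e+02 -4.190e+02  1.000e-01] world [0.5256 0.0234 0.231 ]
```

The blue arms start at x ≥ 0.356, so I'll go round on the base side, shutting the fingers on the way.

```bash
python3 -m inch '[[[-0.017,-0.029,0],0],[[-0.034,-0.058,0],0],[[-0.051,-0.086,0],0],[[-0.068,-0.115,0],0],[[-0.085,-0.143,0],0]]' 1 60
python3 -m inch '[[[-0.017,-0.029,0],0],[[-0.034,-0.058,0],0],[[-0.051,-0.086,0],0],[[-0.051,-0.086,0],0],[[-0.051,-0.086,0],0]]'
python3 st.py -20 131 231
```

```text
clock: 0.57
tcp_pos: [0.1912, 0.3943, 0.2303]
orientation: [-0.0, 0.127, 0.992, -0.001]
wrist_force: [0.7, -0.2, 0.6]
finger_gap: 0.0253
clock: 0.98
tcp_pos: [0.2192, 0.2971, 0.2306]
orientation: [-0.0, 0.129, 0.992, -0.001]
wrist_force: [0.5, 0.0, 0.5]
finger_gap: 0.0002
t 0.98 cradle mm [-270.4  456.7] z 230.6 toolx ang in cradle 154.51 tilt [-0.001 -0.002 -1.   ] F(cradle) [ 0.5 -0.1] 0.5 gap 0.0002
shift tool mm [-3.662e+02 -1.862e+02 -1.000e-01] world [0.5256 0.0234 0.231 ]
```

```bash
python3 -m inch '[[[-0.034,-0.017,0],-5],[[-0.068,-0.035,0],-10],[[-0.102,-0.052,0],-15],[[-0.136,-0.069,0],-20.5],[[-0.17,-0.087,0],-25.5]]' 
python3 -m inch '[[[0,0,0],0],[[0,0,0],0]]'
python3 st.py -20 131 231
```

```text
clock: 1.4
tcp_pos: [0.3611, 0.171, 0.2308]
orientation: [-0.0, -0.095, 0.995, -0.0]
wrist_force: [0.6, 1.9, 0.3]
finger_gap: -0.0
clock: 1.57
tcp_pos: [0.3627, 0.1706, 0.2304]
orientation: [-0.0, -0.093, 0.996, -0.0]
wrist_force: [0.4, 0.2, -0.0]
finger_gap: -0.0003
t 1.57 cradle mm [-152.8  305.8] z 230.4 toolx ang in cradle 180.00 tilt [-0.001 -0.    -1.   ] F(cradle) [0.4 0.1] -0.0 gap -0.0003
shift tool mm [-132.8 -174.8   -0.6] world [0.5256 0.0234 0.231 ]
```

```bash
python3 -m inch '[[[-0.025,-0.033,0],0],[[-0.05,-0.066,0.0],0],[[-0.075,-0.1,0.02],0],[[-0.1,-0.132,0.04],0],[[-0.128,-0.168,0.06],0]]' 
python3 -m inch '[[[0,0,0],0],[[0,0,0],0]]'
python3 st.py -20 131 50
python3 - <<'E'
from h import *
import pickle
c=cam("wrist"); pickle.dump(c,open("w1.pkl","wb"))
c0=np.array([.56946,-.10167]); yaw=.18613; C=np.array([[np.cos(yaw),-np.sin(yaw)],[np.sin(yaw),np.cos(yaw)]])
th=.102
for n,m in dict(pivot=(.0175,.065,.055),knob=(.0175+.078*np.sin(th),.065+.078*np.cos(th),.065),cornerFL=(.12,.112,.016)).items():
    print(n,proj(c,np.r_[c0+C@np.array(m[:2]),m[2]]).round(0)*1.5)
save(c,"w1.png",k=1.5)
E
```

```text
clock: 1.98
tcp_pos: [0.5083, 0.041, 0.1769]
orientation: [-0.0, -0.094, 0.996, 0.0]
wrist_force: [0.1, 0.5, 0.5]
finger_gap: 0.0001
clock: 2.15
tcp_pos: [0.5079, 0.0422, 0.175]
orientation: [-0.002, -0.094, 0.996, 0.001]
wrist_force: [-0.6, -0.4, 0.4]
finger_gap: -0.0
t 2.15 cradle mm [-33.8 152.7] z 175.0 toolx ang in cradle 180.07 tilt [-0.004  0.001 -1.   ] F(cradle) [-0.7 -0.2] 0.4 gap -0.0
shift tool mm [-14.3 -22.  124.9] world [0.5256 0.0234 0.05  ]
pivot [[261. 342.]]
knob [[369. 360.]]
cornerFL [[337.5 426. ]]
```

View pics/w1.png

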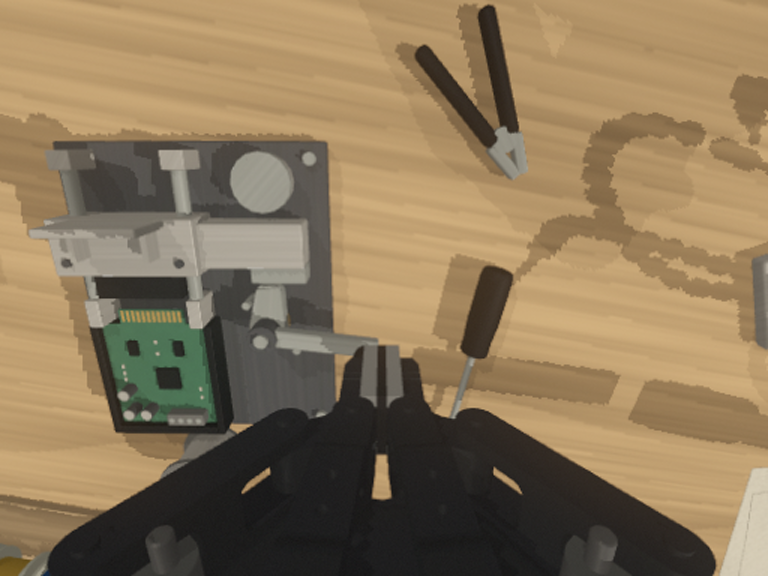

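The cam pivot appears at (262,340) against a predicted (261,342), so the fit is good. The knob is hidden behind the fingertips. I'll descend behind the lever.

```bash
python3 -m inch '[[[-0.007,-0.011,0.02],0],[[-0.013,-0.022,0.05],0],[[-0.013,-0.022,0.085],0],[[-0.013,-0.022,0.115],0],[[-0.013,-0.022,0.137],0]]' 
python3 -m inch '[[[0,0,0],0],[[0,0,0],0],[[0,0,0],0]]'
python3 st.py
python3 - <<'E'
import numpy as np
for th in [.1,.3,.5,.7,.9,1.1,1.3,1.45,1.55,1.62,1.7]:
    s,c=np.sin(th),np.cos(th); d=7+11*abs(c)+14.5*abs(s); r=65
    print(th,(17.5+r*s-d*c).round(1),(65+r*c+d*s).round(1))
E
```

```text
clock: 2.62
tcp_pos: [0.5218, 0.0263, 0.0377]
orientation: [-0.002, -0.096, 0.995, 0.001]
wrist_force: [-0.5, 1.3, 0.3]
finger_gap: -0.0001
clock: 2.87
tcp_pos: [0.5223, 0.0277, 0.0396]
orientation: [-0.001, -0.097, 0.995, 0.001]
wrist_force: [-1.1, -0.4, 0.2]
finger_gap: -0.0001
t 2.87 cradle mm [-22.4 135.9] z 39.6 toolx ang in cradle 180.42 tilt [-0.003  0.002 -1.   ] F(cradle) [-1.2 -0.2] 0.2 gap -0.0001
0.1 4.7 131.6
0.3 15.9 133.5
0.5 27.9 133.4
0.7 40.4 130.7
0.9 52.8 125.1
1.1 64.1 116.7
1.3 73.7 105.4
1.45 79.3 95.4
1.55 82.0 88.1
1.62 83.5 83.8
1.7 84.9 79.2
```

```bash
python3 -m inch '[[[-0.013,-0.002,0],0],[[-0.026,-0.003,0],0],[[-0.036,-0.002,0],0],[[-0.044,-0.002,0],0],[[-0.05,-0.003,0],0]]' 
python3 st.py 53 125 39
```

```text
clock: 3.28
tcp_pos: [0.5731, 0.035, 0.0414]
orientation: [-0.0, -0.097, 0.995, 0.001]
wrist_force: [-2.9, 0.0, 0.8]
finger_gap: 0.0001
t 3.28 cradle mm [ 28.8 133.6] z 41.4 toolx ang in cradle 180.46 tilt [-0.001  0.002 -1.   ] F(cradle) [-2.8  0.6] 0.8 gap 0.0001
shift tool mm [-24.1  -8.8   2.4] world [0.5984 0.031  0.039 ]
```

Contact shows the expected 2.8 N or so. I'll carry on round the arc.

```bash
python3 -m inch '[[[-0.006,-0.001,0.002],0],[[-0.012,-0.003,0.002],0],[[-0.018,-0.006,0.002],0],[[-0.024,-0.009,0.002],0],[[-0.03,-0.013,0.002],0]]' 
python3 st.py 74 105 39
```

```text
clock: 3.7
tcp_pos: [0.6053, 0.028, 0.0393]
orientation: [-0.001, -0.097, 0.995, 0.001]
wrist_force: [-3.1, 0.7, 1.4]
finger_gap: 0.0
t 3.70 cradle mm [ 59.2 120.8] z 39.3 toolx ang in cradle 180.47 tilt [-0.001  0.002 -1.   ] F(cradle) [-3.   1.3] 1.4 gap 0.0
shift tool mm [-14.7 -15.9   0.3] world [0.6228 0.0152 0.039 ]
```

```bash
python3 -m inch '[[[-0.003,-0.004,0],0],[[-0.006,-0.008,0],0],[[-0.009,-0.012,0],0],[[-0.012,-0.016,0],0],[[-0.015,-0.02,0],0]]' 
python3 st.py 80 92 39
```

```text
clock: 4.12
tcp_pos: [0.6241, 0.0109, 0.0392]
orientation: [-0.001, -0.097, 0.995, 0.001]
wrist_force: [-2.6, 1.5, 0.5]
finger_gap: -0.0
t 4.12 cradle mm [ 74.5 100.6] z 39.2 toolx ang in cradle 180.46 tilt [-0.002  0.002 -1.   ] F(cradle) [-2.3  1.9] 0.5 gap -0.0
shift tool mm [-5.4 -8.6  0.1] world [0.6311 0.0035 0.039 ]
```

```bash
python3 -m inch '[[[-0.002,-0.005,0],0],[[-0.004,-0.01,0],0],[[-0.006,-0.014,0],0],[[-0.007,-0.017,0],0],[[-0.008,-0.02,0],0]]' 
python3 st.py
python3 - <<'E'
from h import *
import pickle
c=cam("scene"); pickle.dump(c,open("s2.pkl","wb")); save(c,"s2.png",(175,155,305,250),6)
E
```

```text
clock: 4.53
tcp_pos: [0.6342, -0.0076, 0.0384]
orientation: [-0.002, -0.097, 0.995, 0.001]
wrist_force: [-7.0, 1.4, 1.4]
finger_gap: -0.0003
t 4.53 cradle mm [81.  80.4] z 38.4 toolx ang in cradle 180.44 tilt [-0.005  0.002 -1.   ] F(cradle) [-6.6  2.6] 1.4 gap -0.0003
```

View pics/s2.png

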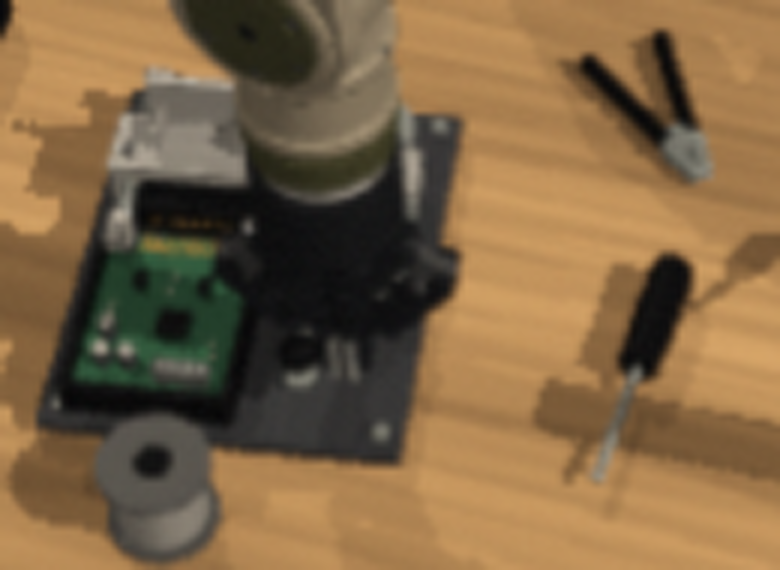

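The knob is now at crop (300,350), with the lever pointing forward. I'll work out the cam angle from that.

```bash
python3 - <<'E'
from h import *
import pickle
a=pickle.load(open("s2.pkl","rb")); c0=np.array([.56946,-.10167]); yaw=.18613; C=np.array([[np.cos(yaw),-np.sin(yaw)],[np.sin(yaw),np.cos(yaw)]])
for q in ((300,350),(300,346),(296,350)):
    m=C.T@(pt(a,[175+(q[0]+.5)/6-.5,155+(q[1]+.5)/6-.5],.065)[:2]-c0); d=m-[.0175,.065]; print(m,np.hypot(*d),np.arctan2(*d))
E
```

```text
[0.09250184 0.05932734] 0.07521605469298569 1.6462861964483315
[0.08997265 0.05888726] 0.07272998664488457 1.6549426440859905
[0.09273001 0.05727272] 0.07562582714126544 1.673152764963627
```

```bash
python3 -m inch '[[[0.002,-0.002,0],0],[[0.002,-0.004,0],0],[[0.002,-0.006,0],0],[[0.002,-0.006,0],0]]' 
python3 st.py
python3 -m inch '[[[0,-0.002,0],0],[[0,-0.004,0],0],[[0,-0.004,0],0]]' 
python3 st.py
```

```text
clock: 4.92
tcp_pos: [0.6345, -0.0134, 0.0385]
orientation: [-0.001, -0.097, 0.995, 0.003]
wrist_force: [-1.6, 6.1, 0.6]
finger_gap: -0.0002
t 4.92 cradle mm [80.3 74.7] z 38.5 toolx ang in cradle 180.45 tilt [-0.003  0.005 -1.   ] F(cradle) [-0.4  6.3] 0.6 gap -0.0002
clock: 5.17
tcp_pos: [0.6346, -0.0138, 0.0385]
orientation: [-0.001, -0.098, 0.995, 0.006]
wrist_force: [-2.8, 12.2, 2.4]
finger_gap: -0.0
t 5.17 cradle mm [80.3 74.3] z 38.5 toolx ang in cradle 180.59 tilt [-0.004  0.012 -1.   ] F(cradle) [-0.5 12.5] 2.4 gap -0.0
```

It's at the stop: force rises to 12.5 N with no further motion. I'll back off, go up and over to behind the push plate, and look at the lever on the way.

```bash
python3 -m inch '[[[0,0.012,0],0],[[0,0.025,-0.01],0],[[0,0.025,-0.04],0],[[0,0.025,-0.075],0],[[0,0.025,-0.11],0]]' 
python3 -m inch '[[[0.036,-0.02,0],0],[[0.072,-0.04,0],0],[[0.108,-0.06,0],0],[[0.144,-0.08,0],0],[[0.18,-0.1,0],0]]' 
python3 -m inch '[[[0,0,0],0],[[0,0,0],0],[[0,0,0],0]]'
python3 st.py -108 -25 57
python3 - <<'E'
from h import *
import pickle
c=cam("scene"); pickle.dump(c,open("s3.pkl","wb")); save(c,"s3.png",(175,155,305,250),6)
E
```

```text
clock: 5.58
tcp_pos: [0.6299, 0.0101, 0.1505]
orientation: [-0.002, -0.098, 0.995, 0.005]
wrist_force: [1.0, -1.1, 0.5]
finger_gap: -0.0001
clock: 6.0
tcp_pos: [0.4722, -0.1241, 0.151]
orientation: [-0.0, -0.099, 0.995, 0.004]
wrist_force: [0.3, -1.3, 1.5]
finger_gap: 0.0
clock: 6.25
tcp_pos: [0.4732, -0.1246, 0.1523]
orientation: [0.001, -0.099, 0.995, 0.003]
wrist_force: [0.4, 0.5, -0.2]
finger_gap: -0.0001
t 6.25 cradle mm [-98.8  -4.7] z 152.3 toolx ang in cradle 180.65 tilt [ 0.001  0.007 -1.   ] F(cradle) [0.4 0.4] -0.2 gap -0.0001
shift tool mm [  9.7 -20.8  95.2] world [ 0.468  -0.1462  0.057 ]
```

View pics/s3.png

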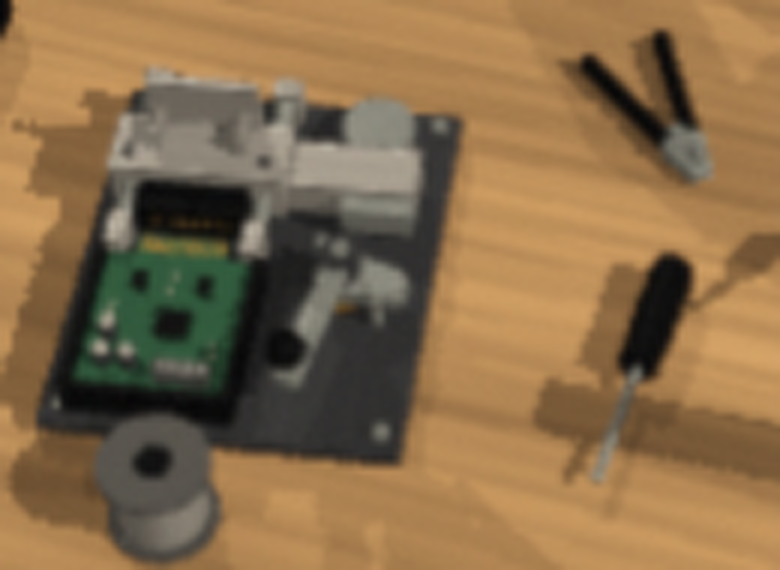

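The lever has turned past straight ahead, with the knob at (286,350). The carriage is still back, and the tin, tools and board haven't moved. Next I'll descend behind the push plate.

```bash
python3 -m inch '[[[0.005,-0.01,0.0],0.3],[[0.01,-0.021,0.02],0.6],[[0.01,-0.021,0.045],0.6],[[0.01,-0.021,0.07],0.6],[[0.01,-0.021,0.095],0.6]]' 
python3 -m inch '[[[0,0,0],0],[[0,0,0],0],[[0,0,0],0]]'
python3 st.py -86 -25 57
```

```text
clock: 6.72
tcp_pos: [0.4693, -0.1463, 0.056]
orientation: [0.001, -0.095, 0.996, 0.003]
wrist_force: [-0.5, 0.4, 0.2]
finger_gap: -0.0003
clock: 6.97
tcp_pos: [0.4704, -0.1465, 0.0569]
orientation: [0.002, -0.095, 0.995, 0.002]
wrist_force: [0.7, -0.6, 0.1]
finger_gap: -0.0002
t 6.97 cradle mm [-105.7  -25.7] z 56.9 toolx ang in cradle 180.25 tilt [ 0.003  0.005 -1.   ] F(cradle) [ 0.6 -0.7] 0.1 gap -0.0002
shift tool mm [-19.7   0.6  -0.1] world [ 0.4896 -0.1422  0.057 ]
```

```bash
python3 -m inch '[[[-0.006,0,0],0],[[-0.012,0,0],0],[[-0.018,0,0],0],[[-0.024,0,0],0],[[-0.03,0,0],0]]'; python3 st.py
python3 -m inch '[[[-0.002,0,0],0],[[-0.004,0,0],0],[[-0.006,0,0],0],[[-0.008,0,0],0],[[-0.01,0,0],0]]'; python3 st.py
```

```text
clock: 7.38
tcp_pos: [0.5001, -0.141, 0.0575]
orientation: [0.001, -0.095, 0.995, 0.002]
wrist_force: [-4.1, -1.0, 2.9]
finger_gap: -0.0005
t 7.38 cradle mm [-75.4 -25.8] z 57.5 toolx ang in cradle 180.25 tilt [ 0.002  0.004 -1.   ] F(cradle) [-4.3 -0.2] 2.9 gap -0.0005
clock: 7.8
tcp_pos: [0.5098, -0.1392, 0.0574]
orientation: [0.001, -0.095, 0.995, 0.002]
wrist_force: [-3.5, -1.4, 0.8]
finger_gap: 0.0002
t 7.80 cradle mm [-65.6 -25.8] z 57.4 toolx ang in cradle 180.23 tilt [ 0.002  0.004 -1.   ] F(cradle) [-3.7 -0.7] 0.8 gap 0.0002
```

```bash
python3 -m inch '[[[-0.002,0,0],0],[[-0.004,0,0],0],[[-0.005,0,0],0],[[-0.005,0,0],0]]'; python3 st.py
python3 -m inch '[[[-0.001,0,0],0],[[-0.002,0,0],0],[[-0.003,0,0],0],[[-0.003,0,0],0]]'; python3 st.py
```

```text
clock: 8.13
tcp_pos: [0.5144, -0.1383, 0.0574]
orientation: [0.0, -0.095, 0.995, 0.002]
wrist_force: [-4.1, -1.4, 2.2]
finger_gap: -0.0
t 8.13 cradle mm [-60.9 -25.8] z 57.4 toolx ang in cradle 180.22 tilt [ 0.001  0.004 -1.   ] F(cradle) [-4.3 -0.6] 2.2 gap -0.0
clock: 8.47
tcp_pos: [0.5143, -0.1383, 0.0574]
orientation: [-0.003, -0.094, 0.996, 0.001]
wrist_force: [-11.0, -4.8, 8.6]
finger_gap: 0.0003
t 8.47 cradle mm [-61.  -25.8] z 57.4 toolx ang in cradle 180.16 tilt [-0.005  0.002 -1.   ] F(cradle) [-11.7  -2.7] 8.6 gap 0.0003
```

It stopped at -61.0 as predicted. I'll press a little harder to rule out connector friction short of home.

```bash
python3 -m inch '[[[-0.003,0,0],0],[[-0.006,0,0],0],[[-0.006,0,0],0],[[-0.006,0,0],0]]'; python3 st.py
python3 - <<'E'
from h import *
import pickle
c=cam("wrist"); pickle.dump(c,open("w4.pkl","wb"))
E
```

```text
clock: 8.8
tcp_pos: [0.5142, -0.1383, 0.0573]
orientation: [-0.008, -0.093, 0.996, 0.0]
wrist_force: [-21.2, -7.2, 15.9]
finger_gap: -0.0001
t 8.80 cradle mm [-61.1 -25.8] z 57.3 toolx ang in cradle 180.03 tilt [-0.017 -0.001 -1.   ] F(cradle) [-22.2  -3.1] 15.9 gap -0.0001
```

Firm against the stop at 22 N with no motion. Retreat straight back, then up and away.

```bash
python3 -m inch '[[[0.008,0,0],0],[[0.02,0,0],0],[[0.035,0,0],0],[[0.04,0,-0.03],0],[[0.04,0,-0.06],0]]'
python3 -m inch '[[[0.015,0,-0.03],0],[[0.03,0,-0.06],0],[[0.04,0,-0.09],0],[[0.05,0,-0.12],0],[[0.05,0,-0.12],0]]'
python3 -m inch '[[[0,0,0],0],[[0,0,0],0],[[0,0,0],0],[[0,0,0],0]]'
python3 st.py
python3 - <<'E'
from h import *
import pickle
c=cam("scene"); pickle.dump(c,open("s5.pkl","wb")); save(c,"s5.png",(175,155,305,250),6)
c0=np.array([.56946,-.10167]); yaw=.18613; C=np.array([[np.cos(yaw),-np.sin(yaw)],[np.sin(yaw),np.cos(yaw)]])
for f in("s3","s5"):
    a=pickle.load(open(f+".pkl","rb")); P=[]
    for v in range(155,200):
        for u in range(185,235):
            p=pt(a,(u,v))
            if p is None: continue
            m=C.T@(p[:2]-c0)
            if abs(m[0])<.09 and -.05<m[1]<.0 and .082<p[2]<.088: P.append(m[0])
    print(f,"plate-top x median",len(P),np.median(P))
E
```

```text
clock: 9.27
tcp_pos: [0.4734, -0.1443, 0.1169]
orientation: [-0.01, -0.093, 0.996, 0.002]
wrist_force: [0.9, -1.0, 0.6]
finger_gap: 0.0001
clock: 9.68
tcp_pos: [0.4289, -0.155, 0.244]
orientation: [-0.005, -0.093, 0.996, -0.0]
wrist_force: [1.2, 0.1, -0.0]
finger_gap: -0.0
clock: 10.02
tcp_pos: [0.4287, -0.1546, 0.2428]
orientation: [-0.006, -0.093, 0.996, 0.0]
wrist_force: [0.1, -0.9, -0.3]
finger_gap: 0.0002
t 10.02 cradle mm [-148.1  -25.9] z 242.8 toolx ang in cradle 180.02 tilt [-0.012 -0.001 -1.   ] F(cradle) [-0.1 -0.9] -0.3 gap 0.0002
s3 plate-top x median 22 -0.06921986867442445
s5 plate-top x median 26 -0.046134155601813207
```

View pics/s5.png

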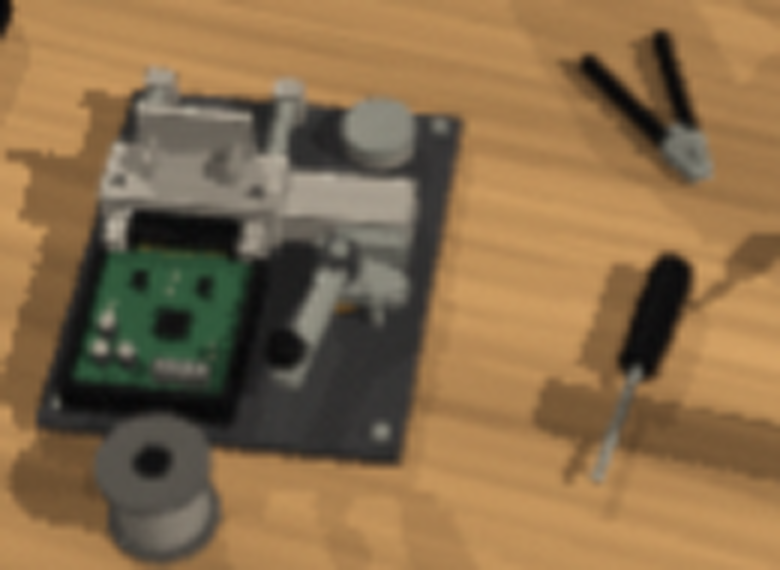

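The connector now covers the board's gold edge at about (185,240). The lever is unchanged with its knob at (286,350), the board, tin and tools are where they were, and depth shows the push plate moved about 23 mm. I'll hand in.

```bash
python3 -c "
from h import *
print(env.hand_in())"; python3 st.py
```

```text
the job is handed in; nothing more can be done
None
the job is handed in; nothing more can be done
```

I swung the cam lever clockwise to its stop with the shut fingertips, then pushed the connector carriage home, drew the hand away and handed the job in. It took about 10 s of the 51 s allowed, and the hand-in reports no verdict.

- **Cam:** the force rose to 12.5 N with no further motion, so the lever is at its stop. My last angle reading, taken just before the final push, was about 1.65 rad. The last picture shows the lever where I left it.
- **Carriage:** it stopped where I had predicted and did not move when pressed harder, to 22 N. Depth images put the push plate's travel at 23 mm against the 22 mm expected, which is within measuring error. The connector covers the board's gold edge.
- **Surroundings:** in the last picture the board, tin, spool, screwdriver and cutters look unmoved. I did not look again at the multimeter or the helping hands, but the arm went nowhere near the multimeter and was routed clear of the helping hands.
- **Hand:** it is about 0.24 m above the bench, behind the cradle, with no contact force beyond sensor noise.

No check failed. The cradle corners I measured differed by up to about 5 mm from the fitted position, but the pivot seen by the wrist camera, the contact points and the stop all agreed with the fit.

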